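Raise a job plate with the plunger and present its label

TASK

Press the sprung plunger of the plate stand fully down to its stop; the stand then raises the plate in the slot that lies in line with the plunger. Find that plate's label end by the small square notch in its upper corner (with the notch at the top right, the label is on the face towards you), take the plate by its bare half so that the fingers stay off the label half, and lift it clear, at least 15 cm above the bench. Tip it until the label faces upwards at a slope of about 45 degrees or flatter, and finish while still holding it there, still; leave the other plate in its slot.

Things in the scene. Friction and masses are not known exactly. Their poses are not given: they have to be found in the camera images.
- plate_stand: fixed grey block 128 x 64 mm on a dark base, top 59 mm above the bench. Two slots along its x, open at the top, 10 mm wide, 113 mm long, floor 12 mm above the bench, at y = +17 mm (lifting slot) and y = -17 mm (spare). Origin: on the bench under the block's middle; z up. The plunger is at x = -86, y = +17 mm; the base reaches to x = -110 mm
- lift_slot (a point): middle of the mouth of the lifting slot, at the block's top face (59 mm above the bench); this slot is in line with the plunger
- plunger_top (a point): middle of the top of the plunger's black round head, 28 mm across; 80 mm above the bench when up, 66 mm at its stop; moves with the plunger
- plunger (a joint): travel in m: 0 up, 0.014 down at its stop. Takes about 6 N to start and 10 N to push home; stays down when let go. It raises the plate in the lifting slot by 1.71 times the travel, 24 mm at the stop: the plate's upper edge, first 2 mm below the block's top, then stands 22 mm above it, its lower 23 mm still in the slot
- plate_1: steel plate 110 x 8 x 45 mm, 0.1 kg, on its long edge in a slot. Origin: middle of its underside; x along its length to the label end, y through its thickness, z up. The upper corner at +x has a 12 x 12 mm notch. The label (matt pale ruled panel) is only on the -y face from x = +15 mm to the +x end; the rest is bare. The two plates are alike, turned end for end; either may be in the lifting slot
- plate_2: the same kind of plate, with the same axes, notch and label as plate_1
- plate_1_label (a point): middle of the label half on plate_1's label face: x = +33 mm, y = -4 mm, z = 22.5 mm in the plate's frame
- plate_2_label (a point): the same point on plate_2
Not all that is in view belongs to the job. Leave any green look-alike of the plate_1 alone.

How it is judged (in metres and radians):
On the way, in this order (a step that is already met when the one before it is completed fails the run):
1. the plunger is pressed down to its stop (value of joint plunger above 0.0125 m), for 0.1 s.
2. the raised plate is in the fingers by its bare half, out of its slot (((height (world z) of plate_1 above 0.065 m and contact force between the fingers and plate_1 above 1 N and x of the grasp point in the frame of plate_1 below 0.003 m) or (height (world z) of plate_2 above 0.065 m and contact force between the fingers and plate_2 above 1 N and x of the grasp point in the frame of plate_2 below 0.003 m))), for 0.2 s.
At the end, for the whole second after the job is handed in: the raised plate is held by the fingers on its bare half, its underside more than 13 cm above the bench and clear of the stand, its label face turned up to within 55 degrees of straight up, and it is still; the other plate is within 8 mm of where it stood (((angle between plate_1's own y axis and vertical above 2.18 rad and height (world z) of plate_1 above 0.13 m and contact force between the fingers and plate_1 above 1 N and contact force between plate_1 and plate_stand below 0.1 N and x of the grasp point in the frame of plate_1 below 0.003 m and linear speed of plate_1 below 0.03 m/s and angular speed of plate_1 below 0.2 rad/s and distance of plate_2 from where it was at the start of the episode below 0.008 m) or (angle between plate_2's own y axis and vertical above 2.18 rad and height (world z) of plate_2 above 0.13 m and contact force between the fingers and plate_2 above 1 N and contact force between plate_2 and plate_stand below 0.1 N and x of the grasp point in the frame of plate_2 below 0.003 m and linear speed of plate_2 below 0.03 m/s and angular speed of plate_2 below 0.2 rad/s and distance of plate_1 from where it was at the start of the episode below 0.008 m))); the arm keeps its last pose, push and grip.
It fails at once if a plate is handled by its label half: gripped with the fingers' middle on the label ((contact force between the fingers and plate_1 above 3 N and x of the grasp point in the frame of plate_1 above 0.012 m and height (world z) of plate_1 above 0.065 m) or (contact force between the fingers and plate_2 above 3 N and x of the grasp point in the frame of plate_2 above 0.012 m and height (world z) of plate_2 above 0.065 m)).
It also fails if it takes over 38 s, if anything falls off the work surface, if the arm or the gripper's body presses on something with over 40 N, if the wrist force passes 120 N, or if a joint passes its speed limit or range.

ROBOT

A 7-joint arm with a two-finger parallel gripper is mounted at the origin on a cart in front of the work surface, level with it; the furniture and walls round the work are solid. World frame = base frame: x ahead of the robot, y to its left, z up, the work surface at z = 0. Lengths are in mm, angles in rad, forces in N, time in s.
With the tool pointing down it reaches from about 400 to 850 mm from the base axis. Payload 10.4 kg.
Tool frame: the origin (TCP) lies midway between the tips of the shut fingers; the grasp point (between the pads) lies 19 mm behind it (robot.grip_point_offset is the distance from the TCP to the grasp point, in mm); z points along the fingers, y is the line along which they close (so a half turn about z gives the same grasp; the last joint's range is limited). The gripper opens to 85 mm and grips with 20 to 120 N. Pads are 22 mm wide; open, the fingers measure 114 mm over their backs; the gripper's body (76 mm by 85 mm) begins 54 mm behind the grasp point. The pads swing forward as they close: fully open they stand 13 mm farther back than shut.
Start: joints at [1.17, 0.332, -0.065, 1.46, 0.022, 1.35, -0.088], TCP at [230.57, -580.938, 231.338] pointing down, gripper open.
Joint ranges: [-2.6, 2.6], [-0.5, 2.12], [-1.47, 1.34], [0.16, 2.42], [-1.27, 4.41], [0.06, 2.06], [-2.6, 2.6]. Speed limits (rad/s): [2.22, 2.22, 2.79, 2.79, 3.14, 3.14, 3.14].

INTERFACE

Orientations are given as a rotation vector (axis times angle).
In Python, from bench import robot, fingers, kinematics, capture, readout gives the robot as it stands. Calls block until the motion is done:
- robot.move_ptp(position, orientation): joint-space move of the TCP to a pose.
- robot.move_straight(position, rot=None, rate=150): straight line of the TCP; rot=None keeps the orientation; rate is the mean speed in mm/s.
- robot.movej(angles): joint-space move.
- fingers.ungrasp() and fingers.grasp(strength=None): open the fingers fully, or close them until they stop; strength is the grip in N (None keeps the last).
- robot.hold(seconds).
- kinematics.ik(position, orientation): joint angles nearest the present ones, or None.
- capture(name): name is "scene" or "top"; returns a dict with "img" (400x640x3 uint8, red, green, blue), "fx", "fy", "cx", "cy" (pixels), "R" (3x3) and "t" (3): a world point X has camera coordinates R X + t. Camera axes: x right, y down, z forward; pixel columns grow to the right and rows downward; lengths in mm; the calibration is good to about 2 mm. A picture is of the moment at which its call begins. There is no depth.
A pose or a line that the arm cannot do raises robot.PlanningError and nothing moves.
- robot.job_done(): hands the job in; it is judged then, once.
Readings, each from a call of its own:
- readout.get_t(): time.
- readout.get_joint_pos(): joint angles.
- readout.get_qd(): joint speeds.
- readout.get_joint_efforts(): joint torques, N m.
- readout.get_ee_pos(): TCP position.
- readout.get_ee_rot(): TCP orientation.
- readout.get_contact_force(): force on the tool from outside, world axes, zero at the start.
- readout.get_torque(): the same for the moment, N m.
- readout.get_opening(): opening from 0.0 (shut) to 1.0 (fully open).
- readout.get_grasp_force(): force on a finger pad.
Only numpy, scipy, OpenCV 4.12 (cv2) and the standard library are available. Lean on these libraries where they do the work, as an engineer would, in place of code of your own. Each camera call takes 0.05 s, during which the arm holds its last target. There are 200 camera calls.

## Working session

There is one attempt and no reset: what is moved stays moved. The work goes in short steps, each a Python script; the robot and the scene stay as the last script left them, time stands still between calls to the robot, and variables do not carry over. Pictures are saved under pics/ and viewed, at most 10 in all, crops included, and the job is handed in when it is done.

```bash
ls; mkdir -p pics
python3 - <<'E'
from bench import robot, fingers, kinematics, capture, readout
import cv2,pickle
d={}
for n in("scene","top"):
    c=capture(n); d[n]=c; cv2.imwrite(f"pics/{n}0.png",c["img"][:,:,::-1]); print(n,c["fx"],c["cx"],c["cy"],c["R"],c["t"])
pickle.dump(d,open("c0.pkl","wb")); print(readout.get_ee_rot(),readout.get_t(),robot.grip_point_offset)
E
```

```text
pics
scene 398.84267748454255 314.4907666806055 198.203251811818 [[ 0.86022555 -0.50978029  0.0116643 ]
 [-0.3718537  -0.64280609 -0.66972021]
 [ 0.34890804  0.57177303 -0.74252191]] [-390.96503934  292.70498532  697.86580889]
top 520.7141395331682 328.6700574644028 195.92818619826016 [[ 0.02160147 -0.99953006 -0.02174945]
 [-0.99548878 -0.01949363 -0.09285519]
 [ 0.09238758  0.02365714 -0.99544205]] [ 60.36939551 491.9634518  895.93375228]
[-3.08451772e+00 -5.89708145e-01  4.60931304e-04] 0.1 18.700000000000003
```

View pics/scene0.png

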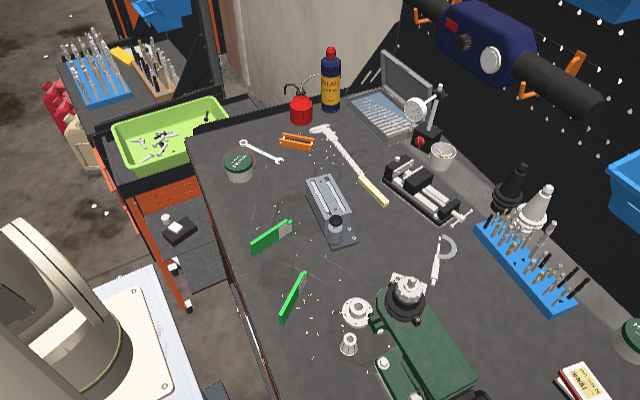

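View pics/top0.png

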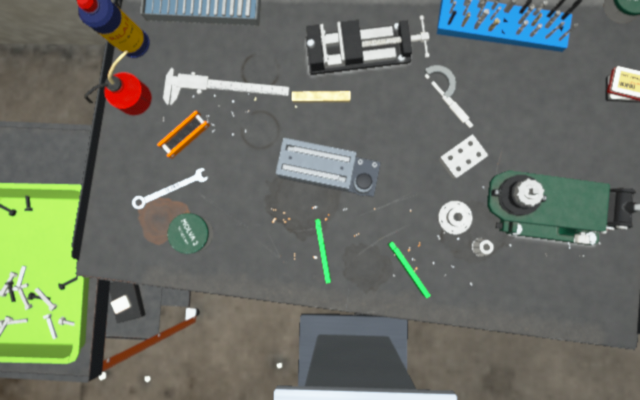

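The stand is at scene (330,200) and top (318,163). The plunger candidates are its black head at top (364,181) or scene (335,225), plus a smaller round thing near top (360,162). The green plates at top (322,250) and (410,270) are look-alikes to leave alone. I'll check with one close crop.

Run:
```python
import cv2,numpy as np
a=cv2.imread("pics/top0.png")[130:205,265:390]; b=cv2.imread("pics/scene0.png")[165:255,295:370]
a=cv2.resize(a,None,fx=6,fy=6,interpolation=cv2.INTER_CUBIC)[:,:]; cv2.imwrite("pics/cropt.png",a)
cv2.imwrite("pics/crops.png",cv2.resize(b,None,fx=6.5,fy=6.5,interpolation=cv2.INTER_CUBIC))
```

```text
(no output)
```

View pics/cropt.png

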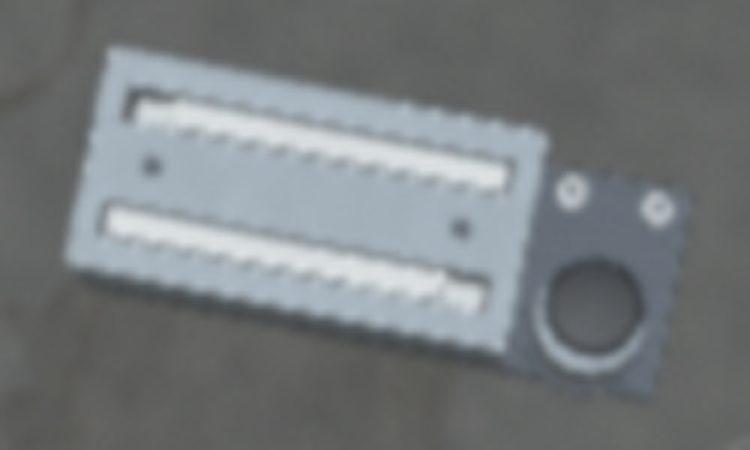

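View pics/crops.png

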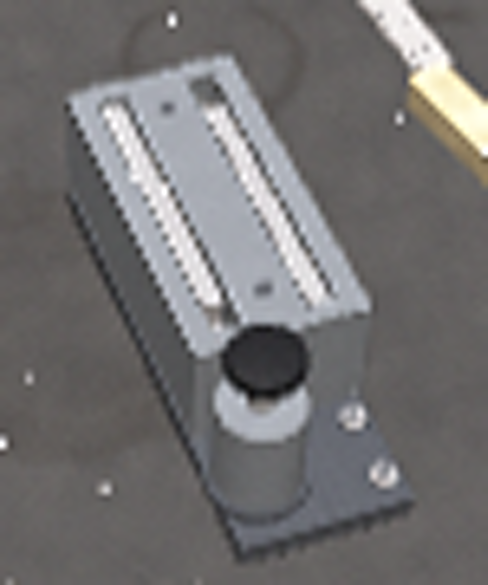

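The crops confirm it. The black head, at top (364,181), is in line with the slot nearer the robot. That slot's plate has its notch (recessed end) at the plunger end, at top (342,179), so its bare half is away from the plunger and its label faces the robot. Next I'll compute the pose from corners in both views.

```bash
cat > h.py <<'E'
import numpy as np,pickle
from scipy.spatial.transform import Rotation as Rt
from scipy.optimize import least_squares
def tri(c1,p1,c2,p2):
    A=[];b=[]
    for c,p in((c1,p1),(c2,p2)):
        R=np.array(c["R"]);t=np.array(c["t"]);n=np.array([(p[0]-c["cx"])/c["fx"],(p[1]-c["cy"])/c["fy"]])
        for k in(0,1): A.append(R[k]-n[k]*R[2]);b.append(n[k]*t[2]-t[k])
    return np.linalg.lstsq(np.array(A),np.array(b),rcond=None)[0]
def onplane(c,p,z):
    R=np.array(c["R"]);t=np.array(c["t"]);d=R.T@[(p[0]-c["cx"])/c["fx"],(p[1]-c["cy"])/c["fy"],1];o=-R.T@t
    return o+d*(z-o[2])/d[2]
E
cat > m.py <<'E'
from h import *
from bench import kinematics
d=pickle.load(open("c0.pkl","rb"))
L=np.array([[64,-32],[-64,-32],[-64,32],[64,32],[-86,17]]);Z=[59]*4+[80]
T=np.array([[112,48],[545,130],[510,350],[68,262],[595,305]]);S=np.array([[235,55],[370,300],[200,352],[70,98],[265,360]])
T=(T+.5)/6-.5+[265,130];S=(S+.5)/6.5-.5+[295,165]
for t,s in zip(T,S): print(tri(d["top"],t,d["scene"],s).round(1))
for n,P in(("top",T),("scene",S)):
    W=np.array([onplane(d[n],p,z)[:2] for p,z in zip(P,Z)])
    f=lambda q:(L@np.array([[np.cos(q[2]),np.sin(q[2])],[-np.sin(q[2]),np.cos(q[2])]])+q[:2]-W).ravel()
    r=least_squares(f,[*W[:4].mean(0),1.4]);print(n,r.x.round(3),r.fun.round(1))
E
python3 m.py
```

```text
[587.3 150.1  56.1]
[563.9  26.1  58.5]
[501.3  34.6  60.5]
[524.7 161.1  55.8]
[512.1  11.8  74.2]
top [544.293  92.755   1.397] [ 0.4  0.4 -0.1 -1.4  0.   0.8 -0.6  0.7  0.4 -0.5]
scene [542.694  91.543   1.388] [ 0.   1.1  0.  -3.4 -2.1 -1.2 -0.1  1.8  2.1  1.7]
```

```bash
cat >> h.py <<'E'
O=np.array([543.8,92.4]);yaw=1.395
sx=np.array([np.cos(yaw),np.sin(yaw),0]);sy=np.array([-sx[1],sx[0],0])
W=lambda x,y,z:np.array([*O,z])+x*sx+y*sy
def R0(s):
    y=s*sy;z=np.array([0,0,-1.]);return Rt.from_matrix(np.c_[np.cross(y,z),y,z])
def R1(s,phi,th): # plate x = -sx
    return Rt.from_euler('z',phi,degrees=True)*Rt.from_rotvec(np.radians(th)*sx)*R0(s)
E
python3 - <<'E'
from h import *
from bench import kinematics,readout
print(R1(1,0,0).as_matrix().round(2), (Rt.from_rotvec(np.radians(50)*sx).apply(sy)).round(2))
for s in(1,-1):
    print(s,[None if q is None else np.round(q,2) for q in(kinematics.ik(W(x,17,z),R0(s).as_rotvec()) for x,z in((-86,100),(20,62)))])
    for p in([550,0,300],[450,-100,300],[500,150,300],[650,0,300]):
        print(p,[(phi,np.round(q,1)) for phi in range(-180,180,30) if (q:=kinematics.ik(p,R1(s,phi,50).as_rotvec())) is not None])
E
```

```text
[[-0.17 -0.98  0.  ]
 [-0.98  0.17  0.  ]
 [-0.    0.   -1.  ]] [-0.63  0.11  0.77]
1 [array([ 0.92,  0.5 , -1.23,  1.86,  0.52,  1.15,  2.47]), array([ 0.67,  0.68, -1.24,  1.82,  0.7 ,  1.18,  2.17])]
[550, 0, 300] [(-180, array([ 0.3, -0.4, -0.5,  2.3,  0.3,  0.4, -0.6])), (-150, array([ 0.6, -0.3, -0.4,  2.2, -1. ,  0.7,  1.2])), (-120, array([ 0.7, -0. , -0.3,  2. , -1. ,  1.1,  1.7])), (-90, array([ 0.8,  0.3, -0.5,  1.7, -0.7,  1.4,  1.9])), (-60, array([ 0.7,  0.6, -0.7,  1.3, -0.4,  1.8,  2. ])), (60, array([-0.8,  0.8,  0.9,  1.2,  0.1,  2. , -2.1])), (90, array([-0.9,  0.5,  0.5,  1.5,  0.5,  1.7, -2.1])), (120, array([-0.7,  0.1,  0.1,  1.8,  0.8,  1.5, -2. ])), (150, array([ 1. , -0.4, -1.3,  2.1,  0.5,  0.8, -1.3]))]
[450, -100, 300] [(-150, array([ 0.7, -0.4, -0.1,  2.3, -1. ,  0.9,  1.4])), (-120, array([ 0.9, -0.1, -0.2,  2. , -0.9,  1.3,  1.9])), (-90, array([ 1. ,  0.2, -0.4,  1.7, -0.7,  1.6,  2.1])), (-60, array([ 1. ,  0.5, -0.6,  1.5, -0.4,  1.9,  2.2])), (60, array([-0.9,  0.5,  0.9,  1.6,  0.3,  1.8, -2.2])), (90, array([ 0.7,  0.4, -1.3,  1.8,  1. ,  2. , -2
[... 2547 characters left out ...]
([ 0.4,  0.6, -0.6,  1.3, -0.4,  1.9, -1. ])), (90, array([-0.5,  0.5, -0.3,  1.4,  0.6,  2. ,  0.7])), (120, array([ 0.1,  0.5, -1.2,  1.6,  1.1,  2. ,  0.8])), (150, array([ 0.5,  0. , -1.4,  2. ,  0.9,  1.4,  1.2]))]
[650, 0, 300] [(-180, array([-0.8, -0.2,  0.5,  2.1,  0.9,  0.5,  2.1])), (-150, array([ 0.7, -0.1, -0.5,  2. , -0.9,  0.5, -2. ])), (-120, array([ 0.6,  0.2, -0.4,  1.8, -0.9,  1. , -1.5])), (-90, array([ 0.6,  0.5, -0.3,  1.4, -0.7,  1.4, -1.3])), (-60, array([ 0.4,  0.7, -0.3,  1. , -0.5,  1.9, -1.1])), (90, array([-0. ,  0.7, -0.7,  1.1,  1.1,  2. ,  0.9])), (120, array([ 0.1,  0.5, -0.8,  1.5,  1.1,  1.7,  1.1])), (150, array([ 0.7,  0.2, -1.2,  1.9,  1.2,  1.2,  1.4]))]
```

Run:
```python
from h import *
from bench import *
import cv2
fingers.grasp(20)
p=readout.get_ee_pos(); robot.move_straight([p[0],p[1],380],rate=300)
r=R0(-1).as_rotvec()
robot.move_ptp(W(-86,17,300),r); robot.move_straight(W(-86,17,95),rate=200)
print(readout.get_t(),readout.get_ee_pos(),readout.get_contact_force(),readout.get_opening())
for n in("scene","top"):
    c=capture(n); cv2.imwrite(f"pics/{n}1.png",c["img"][:,:,::-1])
a=cv2.resize(cv2.imread("pics/scene1.png")[130:260,260:400],None,fx=4,fy=4);cv2.imwrite("pics/s1c.png",a)
```

```text
5.0333 [512.73888984  10.75024427  96.02279905] [-0.22538563 -0.79897042 -0.30909354] -0.0017421242797143
```

View pics/s1c.png

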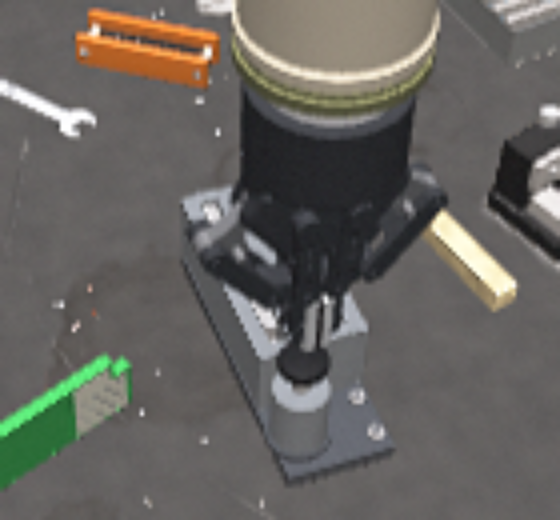

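The shut fingers stand above the black head (crop (303,360)), so I'll press now.

Run:
```python
from h import *
from bench import *
for z in(82,78,74,70,67,66,65,64,63):
    robot.move_straight(W(-86,17,z),rate=60)
    f=readout.get_contact_force();print(z,readout.get_ee_pos().round(1) if hasattr(readout.get_ee_pos(),'round') else readout.get_ee_pos(),np.round(f,1))
    if f[2]>22: break
robot.hold(.3);print(np.round(readout.get_contact_force(),1))
robot.move_straight(W(-86,17,130),rate=250)
fingers.ungrasp()
robot.move_straight(W(20,17,130),rate=250)
print(readout.get_t())
import cv2
for n in("scene","top"):
    c=capture(n); cv2.imwrite(f"pics/{n}2.png",c["img"][:,:,::-1])
a=cv2.resize(cv2.imread("pics/scene2.png")[130:260,260:400],None,fx=4,fy=4)
cv2.imwrite("pics/s2c.png",a)
```

```text
82 [511.7  10.7  81.5] [0.6 0.6 0.1]
78 [512.1  10.7  78. ] [-0.7  0.   0.8]
74 [511.9  10.7  73.9] [ 0.6 -0.3 -0.1]
70 [511.9  10.7  69.9] [ 0.7 -0.3  0.4]
67 [512.   10.7  67. ] [ 0.7 -0.1  0.6]
66 [512.1  10.7  66.2] [-2.  -0.5  4.3]
65 [512.2  10.7  66.1] [-6. -1. 16.]
64 [512.4  10.7  66. ] [-10.7  -0.5  28.7]
[-11.1  -1.4  29. ]
9.325
```

View pics/s2c.png

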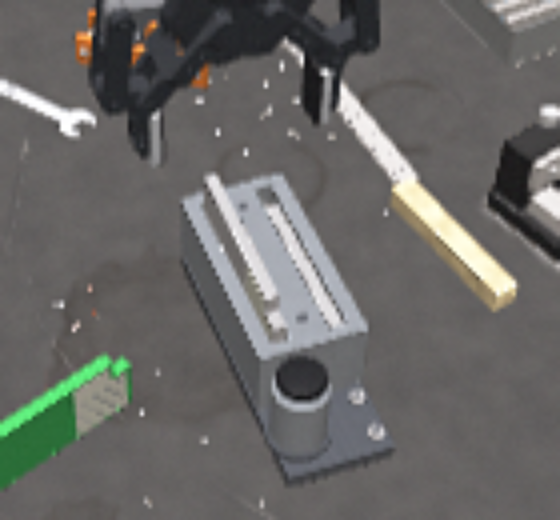

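The plunger is at its stop (66.0 mm, 28 N). The plate is raised, with its notch at the plunger end, crop (280,325). I'll cross-check its lateral offset and grasp it.

Run:
```python
from h import *
from bench import *
d=pickle.load(open("c0.pkl","rb"))["scene"]
for p in((212,178),(266,293)):
    X=onplane(d,((p[0]+.5)/4-.5+260,(p[1]+.5)/4-.5+130),81);v=X-W(0,0,81);print("local",v@sx,v@sy)
robot.move_straight(W(25,17,62.5),rate=120)
print(readout.get_contact_force())
fingers.grasp(50)
print(readout.get_opening(),readout.get_grasp_force(),readout.get_contact_force(),readout.get_ee_pos(),readout.get_t())
```

```text
local 51.87470380183229 17.821413105824067
local -39.7421988033818 21.18416497229153
[0.17624035 1.07554592 0.48045851]
0.0768893184071986 52.98889875411987 [-2.00260329 -0.64562715  1.43360283] [531.46156162 119.94215405  62.57124153] 10.8333
```

Run:
```python
from h import *
from bench import *
import cv2
fingers.grasp(90)
robot.move_straight(W(25,17,110),rate=60)
print(readout.get_opening(),readout.get_grasp_force(),np.round(readout.get_contact_force(),1))
robot.move_straight(W(25,17,280),rate=120)
robot.hold(.3)
print(readout.get_opening(),readout.get_grasp_force(),np.round(readout.get_contact_force(),1),readout.get_t())
robot.move_ptp([550,0,300],R1(-1,-60,50).as_rotvec()); robot.hold(.5)
print(readout.get_opening(),readout.get_grasp_force(),readout.get_t(),readout.get_ee_pos(),np.abs(readout.get_qd()).max())
for n in("scene","top"):
    c=capture(n); cv2.imwrite(f"pics/{n}3.png",c["img"][:,:,::-1])
a=[cv2.resize(cv2.imread(f"pics/{n}3.png")[y:y+200,x:x+200],None,fx=2,fy=2) for n,x,y in(("scene",240,100),("top",230,80))]
cv2.imwrite("pics/c3.png",cv2.hconcat(a))
```

```text
0.06768411499613895 92.10116386413574 [ 0.   0.3 -1.3]
0.06773260531373507 92.10229396820068 [-0.1 -0.5 -0.6] 13.8583
0.06912141307101681 92.2288727760315 15.0083 [5.49911527e+02 4.70190857e-01 3.00203147e+02] 0.006469875702171371
```

View pics/c3.png

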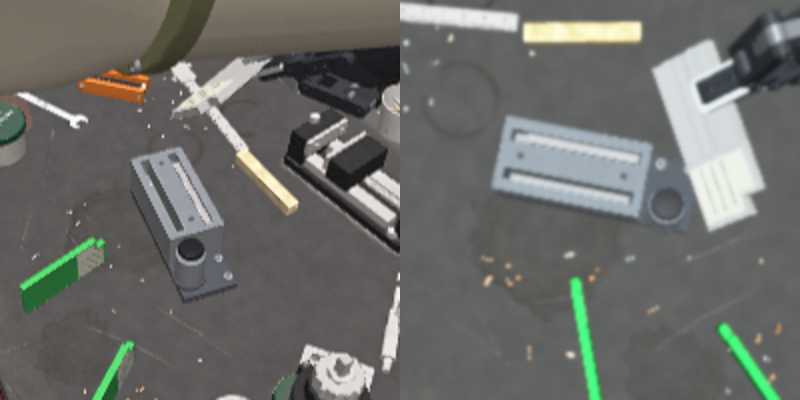

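The top view shows the pale ruled label (725,185) facing up and the fingers on the bare half (715,90). The spare plate is still in its slot (600,145), so I'm handing the job in.

```bash
python3 -c "
from bench import *
robot.hold(.5);print(robot.job_done(),readout.get_t())"
```

```text
the job is handed in; nothing more can be done
the job is handed in; nothing more can be done
```

I pressed the plunger to its stop, lifted the raised plate by its bare half, tipped it label-up at about 40° from level, and handed the job in while holding it still; the other plate is still in its slot, and no verdict came back.

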